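Empty the tilting bead pot into the sorting tray

ROBOT

A 6-joint arm with a two-finger parallel gripper is mounted at the origin on the work surface. World frame = base frame: x ahead of the robot, y to its left, z up, the work surface at z = 0. Lengths are in m, angles in rad, forces in N, time in s.
With the tool pointing down it reaches from about 0.375 to 0.9 m from the base axis. Payload 3.1 kg.
Tool frame: the origin (TCP) lies midway between the tips of the shut fingers; the grasp point (between the pads) lies 19 mm behind it (manip.pinch_z is the distance from the TCP to the grasp point, in m); z points along the fingers, y is the line along which they close (so a half turn about z gives the same grasp; the last joint's range is limited). The gripper opens to 85 mm and grips with 20 to 120 N. Pads are 22 mm wide; open, the fingers measure 114 mm over their backs; the gripper's body (76 mm by 85 mm) begins 54 mm behind the grasp point. The pads swing forward as they close: fully open they stand 13 mm farther back than shut.
Start: joints at [-0.178, 0.527, 1.433, -0, 1.181, -0.178], TCP at [0.625, 0, 0.231] pointing down, gripper open.
Joint ranges: [-3.08, 3.08], [-0.75, 2.2], [0.22, 2.44], [-1.43, 4.57], [0, 2.65], [-2.85, 2.85]. Speed limits (rad/s): [2.79, 2.79, 3.14, 3.14, 3.14, 3.14].

INTERFACE

Orientations are given as a unit quaternion [x, y, z, w].
In Python, from station import manip, viewer, ticket gives the robot as it stands.
- The arm moves only by the shell command python3 -m creep 'ROWS' [FORCE]. ROWS is JSON, a list of rows, each an object with "slide": the shift along the tool's x, y, z in cm, a list of three; "angular": the turn, a rotation vector about the tool's x, y, z in rad, a list of three; "claw": the opening, from -1 (shut) to 1 (fully open). A call has 1 to 10 rows; each row shifts and turns the commanded pose from where the row before left it, along the tool's axes as they then stand; what a row does not reach is not made up. A row lasts 1/12 s, in which the tool goes at most 41.7 mm and 7.16 degrees, less where a joint would pass 70% of its speed; a pose out of reach is approached as far as the arm can. A call with a gripper value outside its range is refused whole. The fingers move at their own pace and stop on an object; FORCE is the grip in N (left out, the last holds). Time passes only in rows, so rows that do not move let the fingers close. It gives the time, the measured TCP pose, the force, the opening and the grip force at its end, in the units of the state.
- manip.sense(): the state, without advancing time (a new reading comes with each control period).
- viewer.snapshot(name): name is "scene" or "side" or "wrist"; returns the picture (420x560x3 uint8, blue, green, red); there is no depth.
- viewer.calibration(name): a dict with "fov_y" (degrees; the focal length in pixels is half the picture's height over the tangent of half this angle, whatever the lens; pixels are square), "cx", "cy" (the principal point, pixels), "k1" (the pictures are not rectified: a ray, as slopes to the right and down, at radius r is drawn at 1 + k1 r^2 times it, then the intrinsics apply), "T" (4x4, takes a point from camera to world coordinates); the wrist camera has in their place "tool_from_camera" (4x4, takes a point from camera to tool coordinates, whose origin is the TCP and whose axes are the flange's). Camera axes: x right, y up, looking along -z (the intrinsics and any distortion apply to the point x, -y, -z); pixel columns grow to the right and rows downward; lengths in m; the calibration is good to about 2 mm. A picture is of the moment at which its call begins: read the wrist's pose just before it. calibration takes no time and is no camera call.
- ticket.sign_off(): hands the job in; it is judged then, once.
The state is a dict: "t": time; "q": joint angles; "qd": joint speeds; "tau": joint torques, N m; "tcp_pos": TCP position; "tool_rot": TCP orientation; "force": force on the tool from outside, world axes, zero at the start; "ft_torque": the same for the moment, N m; "finger_gap": opening from 0.0 (shut) to 1.0 (fully open); "gripper_force": force on a finger pad.
Only numpy, scipy, OpenCV 4.12 (cv2) and the standard library are available. Lean on these libraries where they do the work, as an engineer would, in place of code of your own. Each camera call takes 0.05 s, during which the arm holds its last target. There are 200 camera calls.

TASK

Push the wooden sorting tray up flush against the front of the tilting stand so that no gap is left, then use the handle to tip the steel pot right over until all five beads have dropped into the tray, and bring the pot back fully upright. Leave the tray flush with the beads in it, and do not disturb the other things on the bench.

Things in the scene. Friction and masses are not known exactly. Their poses are not given: they have to be found in the camera images.
- stand: Grey steel tilting stand, fixed. Origin on the bench right below the hinge, midway between its cheeks (outer faces x = +/-64 mm). Local x along the hinge towards the handle, +y the way the pot pours (to the tray), z up. Base 150 mm wide, y from -125 to -25 mm; its upright front face, 36 mm high, is at y = -25 mm; the hinge, 125 mm up, overhangs it by 25 mm.
- stand_face (a point): Centre of the foot of the stand's front face, at bench level; axes as the stand. The tray is flush when its near wall touches this face.
- hinge (a point): Point on the pot's hinge axis midway between the cheeks, 125 mm above the bench; axes as the stand. The axis runs along the stand's x.
- pot (a joint): Tilt of the pot about the hinge, rad: 0 = upright, grows as the pot tips forward (towards stand +y), stop at 2.3 (mouth pointing down and forward). Stiff friction hinge: the pot stays where it is left; about 0.35 N m plus the pot's weight (0.2 N m) to lift.
- pot_mouth (a point): Centre of the pot's mouth. Open steel pot, 85 mm deep, outer diameter 96 mm at the rim and 78 mm at the bottom, wall 4 mm. The hinge axis runs along the pot's front rim, 53 mm from this point. Axes turn with the pot, as the stand's when upright.
- handle (a point): Grip point of the handle: round wooden bar 12 mm thick along the hinge direction, from 86 to 155 mm along stand x (this point at 122), on a 10 mm crank arm at 81 mm, 100 mm from the hinge axis. Pot upright: 91 mm behind (stand -y) and 41 mm above the axis, 166 mm over the bench; at 2.3 rad tilt it has swung over the top to 91 mm in front, 41 mm above.
- tray: Loose open wooden sorting tray, about 0.45 kg; outside 170 mm (its x) by 150 mm (its y) by 30 mm high, walls and floor 6 mm. Origin at the centre of its underside. Its near wall (local y = -75 mm) faces the stand; its far wall is at local y = +75 mm.
- tray_left (a point): Point at the foot of the tray's near wall's outer face, at tray x = -70 mm, y = -75 mm.
- tray_right (a point): Point at the foot of the tray's near wall's outer face, at tray x = +70 mm, y = -75 mm.
- bead1_mid (a point): Middle of a chunky white barrel bead, 21 mm across and 18 mm long, 12 g; one of five that start in the pot.
- bead2_mid (a point): Middle of a chunky white barrel bead, 21 mm across and 18 mm long, 12 g; one of five that start in the pot.
- bead3_mid (a point): Middle of a chunky white barrel bead, 21 mm across and 18 mm long, 12 g; one of five that start in the pot.
- bead4_mid (a point): Middle of a chunky white barrel bead, 21 mm across and 18 mm long, 12 g; one of five that start in the pot.
- bead5_mid (a point): Middle of a chunky white barrel bead, 21 mm across and 18 mm long, 12 g; one of five that start in the pot.
- spool: Bystander: spool of white cord with black flanges, 90 mm across, 70 mm high, standing. Origin at centre of underside.
- glue_pen: Bystander: white and red glue pen lying flat, 112 mm long (nozzle to +x), 16 mm thick. Origin under the middle of its 84 mm barrel.
- jar: Bystander: small closed glass jar, 44 mm across, 55 mm high. Origin at centre of underside.
- awl: Bystander: awl lying along its x, 140 mm long.
- bowl: Bystander: white bowl, 100 mm across, 40 mm high. Origin at centre of underside.
- mug: Bystander: blue mug, 76 mm across, 85 mm high. Origin at centre of underside.
Not all that is in view belongs to the job. Of the things that look like the tray, the largest one is meant.

How it is judged:
On the way, in this order (a step that is already met when the one before it is completed fails the run):
1. the tray is flush against the stand's front face, both corners within 6 mm, while the pot is still upright (y of tray_left in the frame of stand_face between -0.006 and 0.006 m and y of tray_right in the frame of stand_face between -0.006 and 0.006 m and value of joint pot below 0.15 rad), for 0.2 s.
2. the pot is tipped over and all five beads have dropped into the tray (value of joint pot above 1.5 rad and x of bead1_mid in the frame of tray between -0.083 and 0.083 m and y of bead1_mid in the frame of tray between -0.073 and 0.073 m and z of bead1_mid in the frame of tray between 0 and 0.04 m and x of bead2_mid in the frame of tray between -0.083 and 0.083 m and y of bead2_mid in the frame of tray between -0.073 and 0.073 m and z of bead2_mid in the frame of tray between 0 and 0.04 m and x of bead3_mid in the frame of tray between -0.083 and 0.083 m and y of bead3_mid in the frame of tray between -0.073 and 0.073 m and z of bead3_mid in the frame of tray between 0 and 0.04 m and x of bead4_mid in the frame of tray between -0.083 and 0.083 m and y of bead4_mid in the frame of tray between -0.073 and 0.073 m and z of bead4_mid in the frame of tray between 0 and 0.04 m and x of bead5_mid in the frame of tray between -0.083 and 0.083 m and y of bead5_mid in the frame of tray between -0.073 and 0.073 m and z of bead5_mid in the frame of tray between 0 and 0.04 m), for 0.2 s.
At the end, for the whole second after the job is handed in: All five beads lie inside the tray, the tray's near wall is flush with the stand's front face (both marked corners within 6 mm of it), and the pot is back upright (tilt under 0.12 rad) (x of bead1_mid in the frame of tray between -0.083 and 0.083 m and y of bead1_mid in the frame of tray between -0.073 and 0.073 m and z of bead1_mid in the frame of tray between 0 and 0.04 m and x of bead2_mid in the frame of tray between -0.083 and 0.083 m and y of bead2_mid in the frame of tray between -0.073 and 0.073 m and z of bead2_mid in the frame of tray between 0 and 0.04 m and x of bead3_mid in the frame of tray between -0.083 and 0.083 m and y of bead3_mid in the frame of tray between -0.073 and 0.073 m and z of bead3_mid in the frame of tray between 0 and 0.04 m and x of bead4_mid in the frame of tray between -0.083 and 0.083 m and y of bead4_mid in the frame of tray between -0.073 and 0.073 m and z of bead4_mid in the frame of tray between 0 and 0.04 m and x of bead5_mid in the frame of tray between -0.083 and 0.083 m and y of bead5_mid in the frame of tray between -0.073 and 0.073 m and z of bead5_mid in the frame of tray between 0 and 0.04 m and y of tray_left in the frame of stand_face between -0.006 and 0.006 m and y of tray_right in the frame of stand_face between -0.006 and 0.006 m and value of joint pot below 0.12 rad); the robot touches nothing.
It fails at once if a bystander (spool, glue pen, jar, awl, bowl or mug) is shifted by more than 40 mm (distance of any of spool, glue_pen, jar, awl, bowl, mug from where it was at the start of the episode above 0.04 m).
It also fails if it takes over 64 s, if anything falls off the work surface, if the arm or the gripper's body presses on something with over 40 N, if the wrist force passes 120 N, or if a joint passes its speed limit or range.

## Working session

There is one attempt and no reset: what is moved stays moved. The work goes in short steps, Python scripts to look and compute and a shell command to move; the robot and the scene stay as the last step left them, time stands still between calls to the robot, and variables do not carry over. Pictures are saved under pics/ and viewed, at most 10 in all, crops included, and the job is handed in when it is done.

```bash
ls; mkdir -p pics; python3 - <<'E'
from station import manip, viewer
import cv2,json
s=manip.sense();print({k:s[k] for k in('t','tcp_pos','tool_rot','finger_gap')}, manip.pinch_z)
for n in('scene','side'):
    cv2.imwrite(f'pics/{n}0.png',viewer.snapshot(n)); print(n,viewer.calibration(n))
print(viewer.calibration('wrist'))
E
```

```text
pics
{'t': 0.0, 'tcp_pos': array([6.24290319e-01, 1.49247465e-04, 2.30335219e-01]), 'tool_rot': array([ 7.07105674e-01,  7.07107054e-01, -6.16224346e-04, -8.94547621e-04]), 'finger_gap': 1.0021890999713965} 0.0187
scene {'fov_y': 43.88793206476752, 'cx': 271.1243738470603, 'cy': 207.29007766414352, 'k1': 0.06983437338079224, 'T': array([[ 0.24255739, -0.82904966,  0.50382792,  1.12461396],
       [ 0.97002067,  0.21530171, -0.1127168 , -0.18526444],
       [-0.01502719,  0.51606379,  0.85641832,  1.29480321],
       [ 0.        ,  0.        ,  0.        ,  1.        ]])}
side {'fov_y': 44.256727833651325, 'cx': 273.13075885658264, 'cy': 219.7162788748949, 'k1': -0.11841180917487139, 'T': array([[ 0.76588675,  0.47127716, -0.43739608, -0.19200494],
       [-0.64295488,  0.56679709, -0.51512143, -0.79117925],
       [ 0.00514986,  0.67575061,  0.73711233,  1.20190251],
       [ 0.        ,  0.        ,  0.        ,  1.        ]])}
{'fov_y': 62.29773965481319, 'cx': 282.63794307929334, 'cy': 210.63708026362443, 'k1': 0.008619418672464692, 'tool_from_camera': array([[ 4.23132546e-04,  9.46873009e-01,  3.21607409e-01,
         8.21802656e-02],
       [ 9.99999904e-01, -4.38521470e-04, -2.45901089e-05,
         6.74693823e-05],
       [ 1.17748043e-04,  3.21607389e-01, -9.46873103e-01,
        -1.43114548e-01],
       [ 0.00000000e+00,  0.00000000e+00,  0.00000000e+00,
         1.00000000e+00]])}
```

View pics/scene0.png

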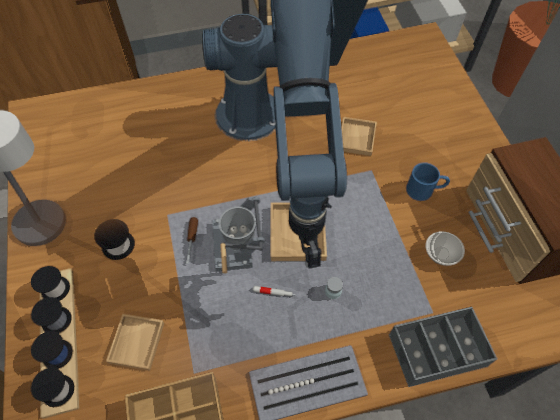

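View pics/side0.png

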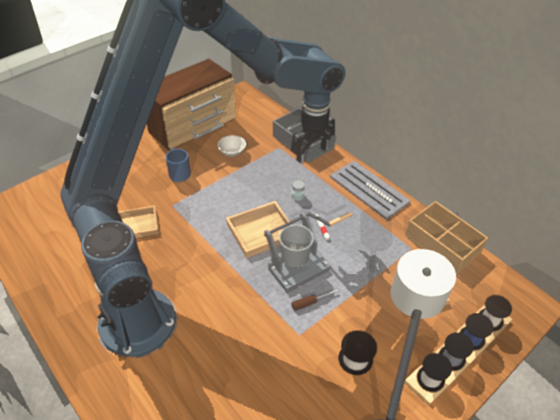

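The scene view shows the stand and pot at about (238,228), with the handle bar at (225,258). The tray at (298,232) is partly hidden by the gripper. The side view shows the tray at (258,230), the stand at (295,255) and the handle at (340,217). Stand +y is roughly world +y. I'll enlarge both.

```bash
cat > h.py <<'E'
import numpy as np,cv2
from station import viewer,manip
from scipy.spatial.transform import Rotation as R
def cam(n,s=None):
    c=viewer.calibration(n)
    if n=='wrist':
        s=s or manip.sense(); W=np.eye(4);W[:3,:3]=R.from_quat(s['tool_rot']).as_matrix();W[:3,3]=s['tcp_pos']
        c['T']=W@np.array(c['tool_from_camera'])
    f=210/np.tan(np.radians(c['fov_y'])/2)
    return c['T'],f,c['cx'],c['cy'],c['k1']
def ray(C,p):
    T,f,cx,cy,k=C; d=np.array([(p[0]-cx)/f,(p[1]-cy)/f]); u=d.copy()
    for _ in range(20): u=d/(1+k*(u@u))
    return T[:3,3],T[:3,:3]@np.array([u[0],-u[1],-1])
def onz(C,p,z):
    o,d=ray(C,p); return o+d*(z-o[2])/d[2]
def tri(Ca,pa,Cb,pb):
    (o1,d1),(o2,d2)=ray(Ca,pa),ray(Cb,pb); A=np.c_[d1,-d2]; t=np.linalg.lstsq(A,o2-o1,rcond=None)[0]
    a,b=o1+d1*t[0],o2+d2*t[1]; return (a+b)/2,np.linalg.norm(a-b)
def proj(C,P):
    T,f,cx,cy,k=C; q=np.linalg.inv(T)@np.r_[P,1]; u=np.array([q[0],-q[1]])/-q[2]
    return u*(1+k*(u@u))*f+[cx,cy]
E
python3 - <<'E'
import cv2,numpy as np
a=cv2.imread('pics/scene0.png')[190:290,170:340];b=cv2.imread('pics/side0.png')[190:320,210:360]
a=cv2.resize(a,None,fx=4.7,fy=4.7,interpolation=cv2.INTER_CUBIC);b=cv2.resize(b,None,fx=4.6,fy=4.6,interpolation=cv2.INTER_CUBIC)
cv2.imwrite('pics/a1.png',a);cv2.imwrite('pics/b1.png',b);print(a.shape,b.shape)
E
```

```text
(470, 799, 3) (598, 690, 3)
```

View pics/a1.png

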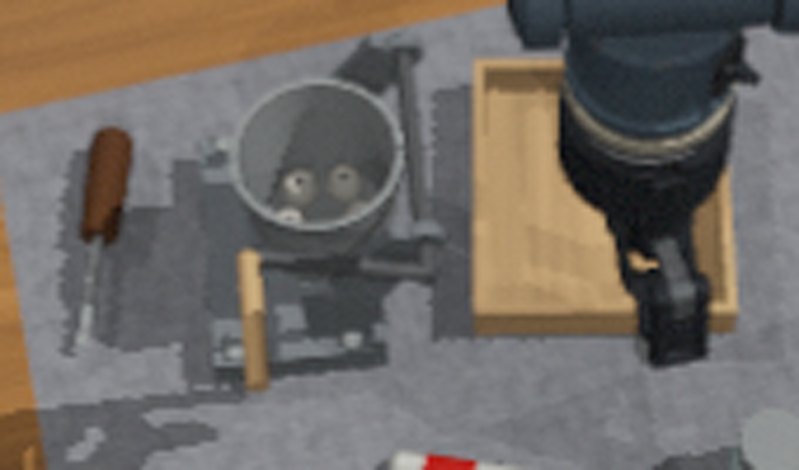

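View pics/b1.png

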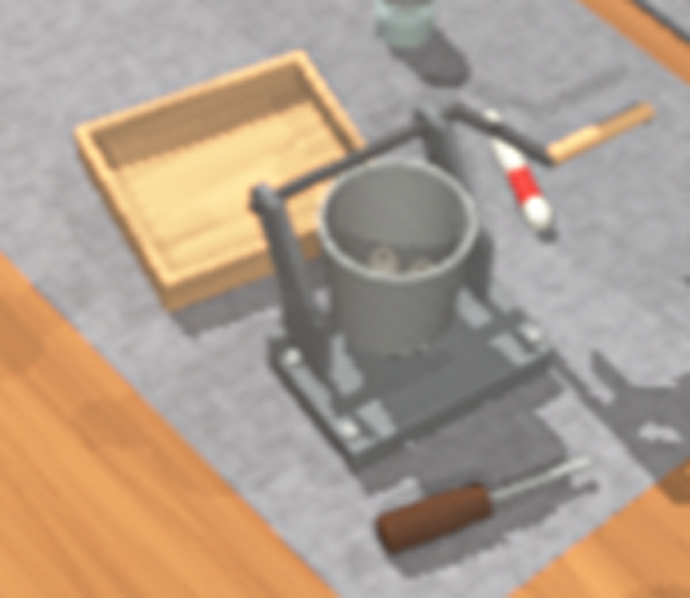

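The enlarged scene crop shows the hinge rod from (408,50) to (430,232) and the handle from (248,255) to (258,385). The tray's near edge runs from (475,62) to (477,320). In the side crop the rod runs from (262,195) to (428,115), the handle from (552,155) to (650,110), and the tray corners are at (80,130), (300,55) and (168,292).

```bash
python3 - <<'E'
from h import *
np.set_printoptions(precision=4,suppress=True)
A,B=cam('scene'),cam('side')
a=lambda x,y:np.array([(x+.5)/4.7+169.5,(y+.5)/4.7+189.5]); b=lambda x,y:np.array([(x+.5)/4.6+209.5,(y+.5)/4.6+189.5])
P={}
for n,p,q in[('rodL',(408,50),(262,195)),('rodR',(430,232),(428,115)),('hin',(248,255),(552,155)),('hout',(258,385),(650,110)),('mouth',(318,155),(398,220))]:
    P[n]=tri(A,a(*p),B,b(*q)); print(n,P[n])
for n,p in[('nearL',(475,62)),('nearR',(475,322)),('farR',(737,318))]: print('tray S',n,onz(A,a(*p),.03))
for n,p in[('farL',(80,130)),('farR',(300,55)),('nearL',(168,292))]: print('tray B',n,onz(B,b(*p),.03))
for n,p in[('backL',(360,455)),('backR',(550,345)),('frontL',(270,345))]: print('base B',n,onz(B,b(*p),.036))
print('base S backR?',onz(A,a(215,365),.036),onz(A,a(385,345),.036))
for n,p,z in[('awl1',(110,135),.01),('awl2',(80,345),.005),('pen',(398,460),.016)]:print(n,onz(A,a(*p),z))
for n,p,z in[('jar',(334,288),.03),('bowl',(445,248),.02),('mug',(424,182),.04),('penend',(300,296),.008)]:print(n,onz(A,p,z))
E
```

```text
rodL (array([ 0.4042, -0.0627,  0.1239]), np.float64(0.002040976791095932))
rodR (array([ 0.5225, -0.0791,  0.1281]), np.float64(0.0006024089980335685))
hin (array([ 0.5315, -0.1761,  0.1667]), np.float64(0.0008322571528593135))
hout (array([ 0.6037, -0.1859,  0.1648]), np.float64(0.00037133460295587725))
mouth (array([ 0.4562, -0.1266,  0.12  ]), np.float64(0.0002944754223173887))
tray S nearL [ 0.3657 -0.0164  0.03  ]
tray S nearR [ 0.5342 -0.0585  0.03  ]
tray S farR [0.5688 0.0863 0.03  ]
tray B farL [0.3988 0.1248 0.03  ]
tray B farR [0.5579 0.0843 0.03  ]
tray B nearL [ 0.3584 -0.0228  0.03  ]
base B backL [ 0.3667 -0.1977  0.036 ]
base B backR [ 0.511 -0.211  0.036]
base B frontL [ 0.3781 -0.1001  0.036 ]
base S backR? [ 0.5263 -0.2068  0.036 ] [ 0.5382 -0.1117  0.036 ]
awl1 [ 0.3485 -0.2402  0.01  ]
awl2 [ 0.4795 -0.2804  0.005 ]
pen [ 0.5991 -0.1191  0.016 ]
jar [0.6572 0.0793 0.03  ]
bowl [0.6164 0.4045 0.02  ]
mug [0.4144 0.424  0.04  ]
penend [ 0.6485 -0.0085  0.008 ]
```

Measurements agree with the given sizes: stand yaw about -0.136, hinge at (0.463, -0.073), tray yaw about -0.247, and a gap of about 56 mm. The plan is to go behind the far wall with open fingers aligned to the stand, so that both fingers square up the tray as they push.

```bash
cat > st.py <<'E'
from h import *
s=manip.sense(); c,w=np.cos(.136),np.sin(.136)
M=np.array([[c,w,0],[-w,c,0],[0,0,1]]) # columns: stand axes in world
H=np.array([.463,-.073,0])
def sf(p): return M.T@(np.array(p)-H)
if __name__=='__main__':
    T=M.T@R.from_quat(s['tool_rot']).as_matrix()
    print('t',round(s['t'],2),'stand xyz mm',np.round(sf(s['tcp_pos'])*1000,1),'F',np.round(M.T@s['force'],1),'gap',round(s['finger_gap'],2),'gf',np.round(s['gripper_force'],1),'\ntool x,y,z in stand',np.round(T.T,3).tolist(),'q',np.round(s['q'],2))
E
python3 -m creep '[{"slide":[2.0,-2.5,0],"angular":[0,0,0.068],"claw":1},{"slide":[2.0,-2.5,0],"angular":[0,0,0.068],"claw":1},{"slide":[2.0,-2.8,0],"angular":[0,0,0],"claw":1},{"slide":[2.0,-2.8,0],"angular":[0,0,0],"claw":1},{"slide":[2.0,-2.8,0],"angular":[0,0,0],"claw":1},{"slide":[2.0,-2.8,0],"angular":[0,0,0],"claw":1},{"slide":[0,0,0],"angular":[0,0,0],"claw":1},{"slide":[0,0,0],"angular":[0,0,0],"claw":1}]'; python3 st.py
```

```text
t: 0.77
tcp_pos: [0.4746, 0.1372, 0.2312]
tool_rot: [0.753, 0.658, -0.0, -0.0]
force: [0.4, 0.1, -0.1]
finger_gap: 1.003
gripper_force: 0.0
t 0.77 stand xyz mm [-17.  209.8 231.2] F [ 0.4  0.1 -0.1] gap 1.0 gf 0.0 
tool x,y,z in stand [[-0.003, 1.0, -0.0], [1.0, 0.003, -0.001], [-0.001, -0.0, -1.0]] q [ 0.05  0.35  1.75 -0.    1.04  0.19]
```

```bash
python3 -m creep '[{"slide":[0.6,0.5,3.5],"angular":[0,0,0],"claw":1},{"slide":[0,0,3.5],"angular":[0,0,0],"claw":1},{"slide":[0,0,3.5],"angular":[0,0,0],"claw":1},{"slide":[0,0,3.5],"angular":[0,0,0],"claw":1},{"slide":[0,0,3.5],"angular":[0,0,0],"claw":1},{"slide":[0,0,2.5],"angular":[0,0,0],"claw":1},{"slide":[0,0,1.5],"angular":[0,0,0],"claw":1},{"slide":[0,0,0.7],"angular":[0,0,0],"claw":1},{"slide":[0,0,0],"angular":[0,0,0],"claw":1}]'; python3 st.py; python3 - <<'E'
from h import *
import cv2
b=viewer.snapshot('side')[150:300,190:390]
cv2.imwrite('pics/b2.png',cv2.resize(b,None,fx=4,fy=4,interpolation=cv2.INTER_CUBIC))
E
```

```text
t: 1.52
tcp_pos: [0.4822, 0.1406, 0.0074]
tool_rot: [0.754, 0.657, -0.001, -0.001]
force: [-0.6, -0.1, 0.0]
finger_gap: 1.001
gripper_force: 0.0
t 1.52 stand xyz mm [ -9.9 214.2   7.4] F [-0.6 -0.2  0. ] gap 1.0 gf 0.0 
tool x,y,z in stand [[0.001, 1.0, -0.001], [1.0, -0.001, -0.002], [-0.002, -0.001, -1.0]] q [ 0.06  0.75  1.89 -0.    0.5   0.2 ]
```

View pics/b2.png

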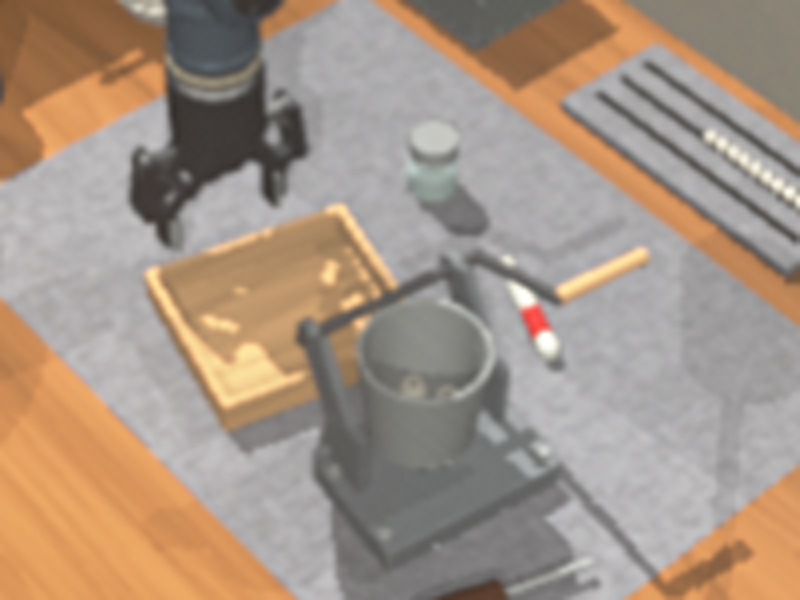

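The fingers, at (170,235) and (275,195), stand clear behind the tray's far wall. I'll lower them a little and push.

```bash
python3 -m creep '[{"slide":[0,0,0.6],"angular":[0,0,0],"claw":1},{"slide":[-0.5,0,0],"angular":[0,0,0],"claw":1},{"slide":[-0.7,0,0],"angular":[0,0,0],"claw":1},{"slide":[-0.7,0,0],"angular":[0,0,0],"claw":1},{"slide":[-0.7,0,0],"angular":[0,0,0],"claw":1},{"slide":[-0.7,0,0],"angular":[0,0,0],"claw":1},{"slide":[-0.7,0,0],"angular":[0,0,0],"claw":1},{"slide":[-0.7,0,0],"angular":[0,0,0],"claw":1},{"slide":[-0.7,0,0],"angular":[0,0,0],"claw":1},{"slide":[-0.7,0,0],"angular":[0,0,0],"claw":1}]'; python3 st.py
python3 -m creep '[{"slide":[-0.3,0,0],"angular":[0,0,0],"claw":1},{"slide":[-0.3,0,0],"angular":[0,0,0],"claw":1},{"slide":[0,0,0],"angular":[0,0,0],"claw":1}]'; python3 st.py
```

```text
t: 2.4
tcp_pos: [0.4744, 0.0803, 0.0036]
tool_rot: [0.753, 0.658, 0.001, 0.001]
force: [0.5, 3.8, 4.1]
finger_gap: 1.001
gripper_force: 2.3
t 2.4 stand xyz mm [ -9.5 153.4   3.6] F [-0.1  3.8  4.1] gap 1.0 gf 2.3 
tool x,y,z in stand [[-0.0, 1.0, 0.0], [1.0, 0.0, 0.002], [0.002, 0.0, -1.0]] q [-0.07  0.75  1.94  0.    0.44  0.07]
t: 2.65
tcp_pos: [0.4731, 0.0742, 0.0033]
tool_rot: [0.754, 0.657, -0.0, 0.0]
force: [-0.6, -0.9, 0.3]
finger_gap: 0.996
gripper_force: 0.0
t 2.65 stand xyz mm [ -9.9 147.2   3.3] F [-0.4 -0.9  0.3] gap 1.0 gf 0.0 
tool x,y,z in stand [[0.0, 1.0, -0.0], [1.0, -0.0, 0.0], [0.0, -0.0, -1.0]] q [-0.08  0.75  1.95 -0.    0.44  0.06]
```

```bash
python3 -m creep '[{"slide":[-0.3,0,0],"angular":[0,0,0],"claw":1},{"slide":[-0.3,0,0],"angular":[0,0,0],"claw":1},{"slide":[0,0,0],"angular":[0,0,0],"claw":1}]' >/dev/null; python3 st.py|head -1
python3 -m creep '[{"slide":[-0.3,0,0],"angular":[0,0,0],"claw":1},{"slide":[0,0,0],"angular":[0,0,0],"claw":1}]'>/dev/null; python3 st.py|head -1
python3 -m creep '[{"slide":[-0.2,0,0],"angular":[0,0,0],"claw":1},{"slide":[0,0,0],"angular":[0,0,0],"claw":1}]'>/dev/null; python3 st.py|head -1
```

```text
t 2.9 stand xyz mm [-10.3 141.6   3.2] F [0.7 0.4 0.5] gap 1.0 gf 0.1 
t 3.07 stand xyz mm [-10.4 138.6   3.1] F [-0.1 -0.2 -0.6] gap 1.0 gf 0.1 
t 3.23 stand xyz mm [-10.5 136.7   3.2] F [0.5 0.2 0.3] gap 1.0 gf 0.1
```

```bash
for i in 1 2; do :; done; python3 -m creep '[{"slide":[-0.2,0,0],"angular":[0,0,0],"claw":1},{"slide":[-0.1,0,0],"angular":[0,0,0],"claw":1}]'>/dev/null; python3 st.py|head -1
python3 -m creep '[{"slide":[-0.2,0,0],"angular":[0,0,0],"claw":1},{"slide":[-0.1,0,0],"angular":[0,0,0],"claw":1}]'>/dev/null; python3 st.py|head -1
python3 - <<'E'
from h import *
a=viewer.snapshot('side')[190:320,210:360];
cv2.imwrite('pics/b3.png',cv2.resize(a,None,fx=4.6,fy=4.6,interpolation=cv2.INTER_CUBIC))
E
```

```text
t 3.4 stand xyz mm [-10.8 134.5   3.2] F [-0.1 13.3 -0.7] gap 1.0 gf 6.9 
t 3.57 stand xyz mm [-10.7 134.4   3.3] F [ 0.3 33.3 -0.4] gap 1.0 gf 16.3
```

View pics/b3.png

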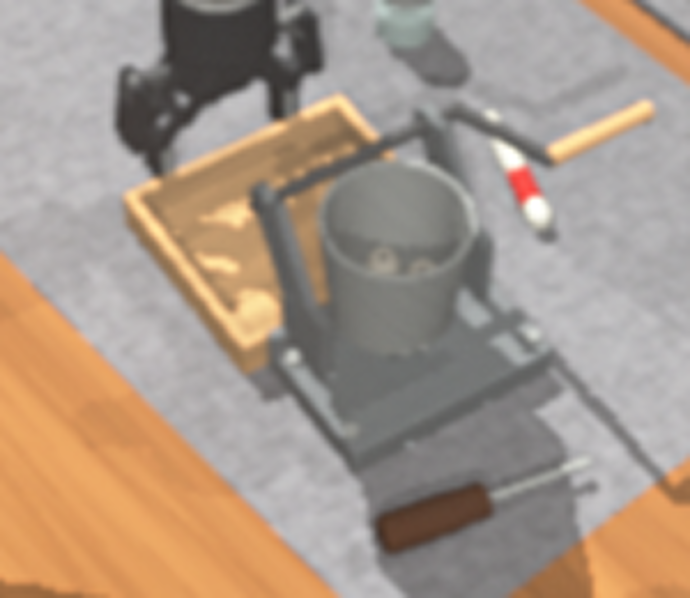

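The tray is against the face: the push stopped at 33 N, and the picture shows its near wall under the stand front with the two parallel. I'll back off, rise, turn 90° and go over the handle.

```bash
python3 -m creep '[{"slide":[0,0,0],"angular":[0,0,0],"claw":1},{"slide":[0.8,0,0],"angular":[0,0,0],"claw":1},{"slide":[0.8,0,-1],"angular":[0,0,0],"claw":1},{"slide":[0,0,-3.8],"angular":[0,0,0],"claw":1},{"slide":[0,0,-3.8],"angular":[0,0,0],"claw":1},{"slide":[0,0,-3.8],"angular":[0,0,0],"claw":1},{"slide":[0,0,-3.8],"angular":[0,0,0],"claw":1},{"slide":[0,0,-3.8],"angular":[0,0,0],"claw":1},{"slide":[0,0,-3.8],"angular":[0,0,0],"claw":1},{"slide":[0,0,-1],"angular":[0,0,0],"claw":1}]' >/dev/null; python3 st.py
python3 -m creep '[{"slide":[0,0,0],"angular":[0,0,0.12],"claw":1},{"slide":[0,0,0],"angular":[0,0,0.12],"claw":1},{"slide":[0,0,0],"angular":[0,0,0.12],"claw":1},{"slide":[0,0,0],"angular":[0,0,0.12],"claw":1},{"slide":[0,0,0],"angular":[0,0,0.12],"claw":1},{"slide":[0,0,0],"angular":[0,0,0.12],"claw":1},{"slide":[0,0,0],"angular":[0,0,0.12],"claw":1},{"slide":[0,0,0],"angular":[0,0,0.12],"claw":1},{"slide":[0,0,0],"angular":[0,0,0.12],"claw":1},{"slide":[0,0,0],"angular":[0,0,0.12],"claw":1}]' >/dev/null
python3 -m creep '[{"slide":[0,0,0],"angular":[0,0,0.12],"claw":1},{"slide":[0,0,0],"angular":[0,0,0.12],"claw":1},{"slide":[0,0,0],"angular":[0,0,0.12],"claw":1},{"slide":[0,0,0],"angular":[0,0,0],"claw":1}]' >/dev/null;python3 st.py
```

```text
t 4.45 stand xyz mm [ -7.4 146.9 257.1] F [ 0.2 -0.4  0.3] gap 1.0 gf 0.0 
tool x,y,z in stand [[-0.0, 1.0, -0.0], [1.0, 0.0, 0.011], [0.011, -0.0, -1.0]] q [-0.08  0.3   1.76 -0.    1.08  0.06]
t 5.62 stand xyz mm [-10.7 146.5 251.1] F [0.2 0.1 0.9] gap 1.0 gf 0.0 
tool x,y,z in stand [[1.0, 0.009, -0.001], [0.009, -1.0, 0.001], [-0.001, -0.001, -1.0]] q [-0.08  0.3   1.77 -0.    1.07  1.62]
```

```bash
python3 -m creep '[{"slide":[1.7,2.95,0],"angular":[0,0,0.009],"claw":1},{"slide":[1.7,2.95,0],"angular":[0,0,0],"claw":1},{"slide":[1.7,2.95,0],"angular":[0,0,0],"claw":1},{"slide":[1.7,2.95,0],"angular":[0,0,0],"claw":1},{"slide":[1.7,2.95,0],"angular":[0,0,0],"claw":1},{"slide":[1.7,2.95,0],"angular":[0,0,0],"claw":0.6},{"slide":[1.7,2.95,0],"angular":[0,0,0],"claw":0.6},{"slide":[1.7,2.95,0],"angular":[0,0,0],"claw":0.6},{"slide":[0,0,0],"angular":[0,0,0],"claw":0.6},{"slide":[0,0,0],"angular":[0,0,0],"claw":0.6}]' >/dev/null;python3 st.py
python3 - <<'E'
from h import *
from st import sf
A,B=cam('scene'),cam('side'); a=viewer.snapshot('scene'); b=viewer.snapshot('side')
C=cam('wrist'); w=viewer.snapshot('wrist')
cv2.imwrite('pics/w4.png',w)
# tray corner fit later; save
cv2.imwrite('pics/a4.png',a);cv2.imwrite('pics/b4.png',b)
from st import H,M
for p in[(86,-91,166),(155,-91,166)]: print(proj(C,H+M@(np.array(p)/1000)))
E
```

```text
t 6.45 stand xyz mm [126.7 -90.6 250.6] F [-0.1  1.  -0.1] gap 0.8 gf 0.0 
tool x,y,z in stand [[1.0, 0.001, -0.001], [0.001, -1.0, -0.0], [-0.001, 0.0, -1.0]] q [-0.49  0.48  1.47 -0.    1.2   1.22]
[285.61224843 268.42831339]
[286.26161615 176.47636214]
```

View pics/w4.png

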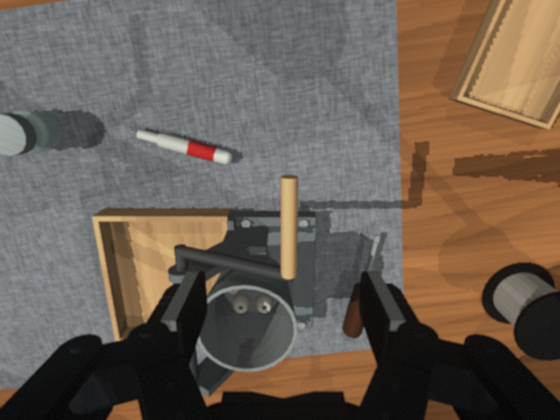

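The wrist view shows the handle bar from (289,178) to (289,278), within about 2 mm of the prediction, and the tray's right wall beside the stand. I'll descend and grip.

```bash
python3 -m creep '[{"slide":[0,0.2,3.5],"angular":[0,0,0],"claw":0.6},{"slide":[0,0,3.5],"angular":[0,0,0],"claw":0.6},{"slide":[0,0,2.2],"angular":[0,0,0],"claw":0.6},{"slide":[0,0,1.2],"angular":[0,0,0],"claw":0.2},{"slide":[0,0,0],"angular":[0,0,0],"claw":0},{"slide":[0,0,0],"angular":[0,0,0],"claw":-0.4}]' 40 >/dev/null;python3 st.py|head -1
python3 -m creep '[{"slide":[0,0,0],"angular":[0,0,0],"claw":-1},{"slide":[0,0,0],"angular":[0,0,0],"claw":-1},{"slide":[0,0,0],"angular":[0,0,0],"claw":-1},{"slide":[0,0,0],"angular":[0,0,0],"claw":-1},{"slide":[0,0,0],"angular":[0,0,0],"claw":-1}]' 40 >/dev/null;python3 st.py
```

```text
t 7.1 stand xyz mm [125.7 -89.3 147.1] F [-0.4 -0.1 -0.2] gap 0.38 gf 0.0 
t 7.52 stand xyz mm [127.3 -92.1 149.1] F [-1.5 -4.9  3.8] gap 0.12 gf 39.2 
tool x,y,z in stand [[1.0, 0.002, 0.003], [0.002, -1.0, 0.003], [0.003, -0.003, -1.0]] q [-0.49  0.6   1.56 -0.    0.97  1.22]
```

```bash
python3 - <<'E'
import numpy as np
t=np.arange(31)*.075; y=-9.1*np.cos(t)+4.1*np.sin(t); z=9.1*np.sin(t)+4.1*np.cos(t)
print(np.round(np.c_[-np.diff(y),-np.diff(z)],2).tolist())
E
```

```text
[[-0.33, -0.67], [-0.38, -0.64], [-0.43, -0.61], [-0.47, -0.58], [-0.52, -0.54], [-0.56, -0.5], [-0.59, -0.46], [-0.62, -0.41], [-0.65, -0.37], [-0.68, -0.32], [-0.7, -0.26], [-0.72, -0.21], [-0.73, -0.16], [-0.74, -0.1], [-0.75, -0.04], [-0.75, 0.01], [-0.75, 0.07], [-0.74, 0.12], [-0.73, 0.18], [-0.71, 0.23], [-0.69, 0.28], [-0.67, 0.34], [-0.64, 0.38], [-0.61, 0.43], [-0.58, 0.48], [-0.54, 0.52], [-0.5, 0.56], [-0.46, 0.59], [-0.41, 0.63], [-0.36, 0.65]]
```

```bash
python3 -m creep '[{"slide":[0,-0.33,-0.67],"angular":[0,0,0],"claw":-1},{"slide":[0,-0.38,-0.64],"angular":[0,0,0],"claw":-1},{"slide":[0,-0.43,-0.61],"angular":[0,0,0],"claw":-1},{"slide":[0,-0.47,-0.58],"angular":[0,0,0],"claw":-1},{"slide":[0,-0.52,-0.54],"angular":[0,0,0],"claw":-1},{"slide":[0,-0.56,-0.5],"angular":[0,0,0],"claw":-1},{"slide":[0,-0.59,-0.46],"angular":[0,0,0],"claw":-1},{"slide":[0,-0.62,-0.41],"angular":[0,0,0],"claw":-1},{"slide":[0,-0.65,-0.37],"angular":[0,0,0],"claw":-1},{"slide":[0,-0.68,-0.32],"angular":[0,0,0],"claw":-1}]' >/dev/null;python3 st.py
```

```text
t 8.35 stand xyz mm [127.3 -44.4 201.6] F [ -5.4 -16.   10.9] gap 0.12 gf 39.0 
tool x,y,z in stand [[1.0, 0.004, 0.003], [0.004, -1.0, 0.013], [0.003, -0.013, -1.0]] q [-0.41  0.52  1.54 -0.01  1.08  1.3 ]
```

```bash
python3 -m creep '[{"slide":[0,-0.7,-0.46],"angular":[0,0,0],"claw":-1},{"slide":[0,-0.72,-0.21],"angular":[0,0,0],"claw":-1},{"slide":[0,-0.73,-0.16],"angular":[0,0,0],"claw":-1},{"slide":[0,-0.74,-0.1],"angular":[0,0,0],"claw":-1},{"slide":[0,-0.75,-0.04],"angular":[0,0,0],"claw":-1},{"slide":[0,-0.75,0.01],"angular":[0,0,0],"claw":-1},{"slide":[0,-0.75,0.07],"angular":[0,0,0],"claw":-1},{"slide":[0,-0.74,0.12],"angular":[0,0,0],"claw":-1},{"slide":[0,-0.73,0.18],"angular":[0,0,0],"claw":-1},{"slide":[0,-0.71,0.23],"angular":[0,0,0],"claw":-1}]' >/dev/null;python3 st.py
python3 - <<'E'
from h import *
a=viewer.snapshot('scene')[180:300,170:340];b=viewer.snapshot('side')[160:310,190:380]
cv2.imwrite('pics/p5.png',np.vstack([cv2.resize(a,(425,300),interpolation=cv2.INTER_CUBIC),cv2.resize(b,(425,300),interpolation=cv2.INTER_CUBIC)]))
E
```

```text
t 9.18 stand xyz mm [127.5  32.7 204.8] F [-0.4 -6.4  5.8] gap 0.11 gf 42.1 
tool x,y,z in stand [[1.0, 0.003, 0.005], [0.003, -1.0, 0.005], [0.005, -0.005, -1.0]] q [-0.28  0.52  1.54 -0.01  1.08  1.42]
```

View pics/p5.png

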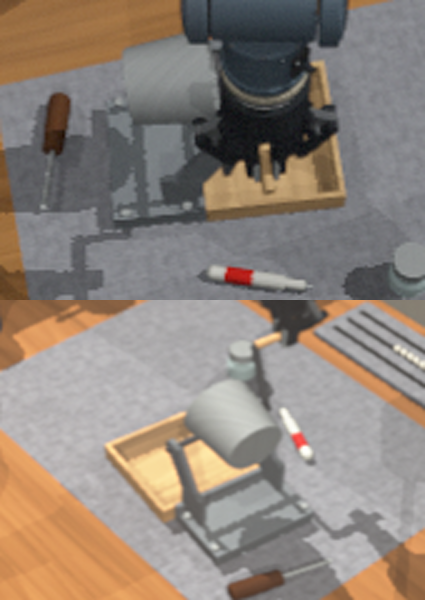

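The pot is tipped past horizontal (about 1.5 rad), and the tray at (165,460) in the lower panel still sits flush. I'll continue to full tilt.

```bash
python3 -m creep '[{"slide":[0,-0.69,0.28],"angular":[0,0,0],"claw":-1},{"slide":[0,-0.67,0.34],"angular":[0,0,0],"claw":-1},{"slide":[0,-0.64,0.38],"angular":[0,0,0],"claw":-1},{"slide":[0,-0.61,0.43],"angular":[0,0,0],"claw":-1},{"slide":[0,-0.58,0.48],"angular":[0,0,0],"claw":-1},{"slide":[0,-0.54,0.52],"angular":[0,0,0],"claw":-1},{"slide":[0,-0.5,0.56],"angular":[0,0,0],"claw":-1},{"slide":[0,-0.46,0.59],"angular":[0,0,0],"claw":-1},{"slide":[0,-0.41,0.63],"angular":[0,0,0],"claw":-1},{"slide":[0,0,0],"angular":[0,0,0],"claw":-1}]' >/dev/null;python3 st.py
python3 -m creep '[{"slide":[0,0,0],"angular":[0,0,0],"claw":-1},{"slide":[0,0,0],"angular":[0,0,0],"claw":-1},{"slide":[0,0,0],"angular":[0,0,0],"claw":-1},{"slide":[0,0,0],"angular":[0,0,0],"claw":-1},{"slide":[0,0,0],"angular":[0,0,0],"claw":-1},{"slide":[0,0,0],"angular":[0,0,0],"claw":-1}]'>/dev/null
python3 - <<'E'
from h import *
a=viewer.snapshot('scene')[180:300,170:340];b=viewer.snapshot('side')[160:310,190:380]
cv2.imwrite('pics/p6.png',np.hstack([cv2.resize(b,(500,395),interpolation=cv2.INTER_CUBIC),cv2.resize(a,(300,395),interpolation=cv2.INTER_CUBIC)]))
E
```

```text
t 10.12 stand xyz mm [127.4  85.4 160.4] F [ 3.  -3.7 -3.1] gap 0.12 gf 42.0 
tool x,y,z in stand [[1.0, 0.003, 0.003], [0.003, -1.0, 0.002], [0.003, -0.002, -1.0]] q [-0.19  0.58  1.56 -0.    0.99  1.51]
```

View pics/p6.png

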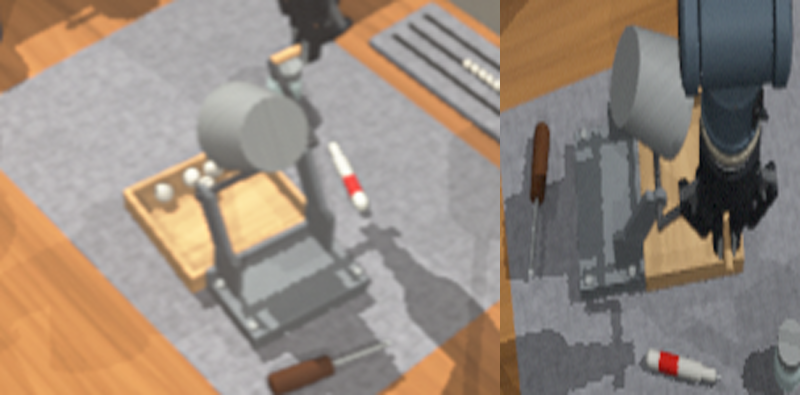

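The beads have rolled to the tray's far wall, at (165,192), (192,177) and (210,168), with the rest hidden behind the pot. I'll tilt a touch more, then return along the reversed arc.

```bash
python3 -m creep '[{"slide":[0,-0.36,0.65],"angular":[0,0,0],"claw":-1},{"slide":[0,0,0],"angular":[0,0,0],"claw":-1},{"slide":[0,0,0],"angular":[0,0,0],"claw":-1},{"slide":[0,0,0],"angular":[0,0,0],"claw":-1},{"slide":[0,0,0],"angular":[0,0,0],"claw":-1},{"slide":[0,0,0],"angular":[0,0,0],"claw":-1},{"slide":[0,0,0],"angular":[0,0,0],"claw":-1},{"slide":[0,0,0],"angular":[0,0,0],"claw":-1}]' >/dev/null;python3 st.py|head -1
python3 -m creep '[{"slide":[0,0.36,-0.65],"angular":[0,0,0],"claw":-1},{"slide":[0,0.41,-0.63],"angular":[0,0,0],"claw":-1},{"slide":[0,0.46,-0.59],"angular":[0,0,0],"claw":-1},{"slide":[0,0.5,-0.56],"angular":[0,0,0],"claw":-1},{"slide":[0,0.54,-0.52],"angular":[0,0,0],"claw":-1},{"slide":[0,0.58,-0.48],"angular":[0,0,0],"claw":-1},{"slide":[0,0.61,-0.43],"angular":[0,0,0],"claw":-1},{"slide":[0,0.64,-0.38],"angular":[0,0,0],"claw":-1},{"slide":[0,0.67,-0.34],"angular":[0,0,0],"claw":-1},{"slide":[0,0.69,-0.28],"angular":[0,0,0],"claw":-1}]' >/dev/null;python3 st.py|head -1
python3 -m creep '[{"slide":[0,0.71,-0.23],"angular":[0,0,0],"claw":-1},{"slide":[0,0.73,-0.18],"angular":[0,0,0],"claw":-1},{"slide":[0,0.74,-0.12],"angular":[0,0,0],"claw":-1},{"slide":[0,0.75,-0.07],"angular":[0,0,0],"claw":-1},{"slide":[0,0.75,-0.01],"angular":[0,0,0],"claw":-1},{"slide":[0,0.75,0.04],"angular":[0,0,0],"claw":-1},{"slide":[0,0.74,0.1],"angular":[0,0,0],"claw":-1},{"slide":[0,0.73,0.16],"angular":[0,0,0],"claw":-1},{"slide":[0,0.72,0.21],"angular":[0,0,0],"claw":-1},{"slide":[0,0.7,0.26],"angular":[0,0,0],"claw":-1}]' >/dev/null;python3 st.py|head -1
python3 -m creep '[{"slide":[0,0.68,0.32],"angular":[0,0,0],"claw":-1},{"slide":[0,0.65,0.37],"angular":[0,0,0],"claw":-1},{"slide":[0,0.62,0.41],"angular":[0,0,0],"claw":-1},{"slide":[0,0.59,0.46],"angular":[0,0,0],"claw":-1},{"slide":[0,0.56,0.5],"angular":[0,0,0],"claw":-1},{"slide":[0,0.52,0.54],"angular":[0,0,0],"claw":-1},{"slide":[0,0.47,0.58],"angular":[0,0,0],"claw":-1},{"slide":[0,0.43,0.61],"angular":[0,0,0],"claw":-1},{"slide":[0,0.38,0.64],"angular":[0,0,0],"claw":-1},{"slide":[0,0.33,0.67],"angular":[0,0,0],"claw":-1}]' >/dev/null;python3 st.py|head -1
```

```text
t 11.38 stand xyz mm [127.4  88.9 154. ] F [ 3.  -4.6 -1.2] gap 0.12 gf 41.8 
t 12.22 stand xyz mm [127.6  40.1 204.5] F [ 1.6 10.6  9.4] gap 0.12 gf 40.0 
t 13.05 stand xyz mm [127.7 -36.6 202.6] F [0.4 1.1 8.1] gap 0.12 gf 44.1 
t 13.88 stand xyz mm [127.7 -90.7 149.1] F [4.9 2.3 4.6] gap 0.13 gf 48.3
```

```bash
python3 -m creep '[{"slide":[0,0.1,0.2],"angular":[0,0,0],"claw":-1},{"slide":[0,0.1,0.2],"angular":[0,0,0],"claw":-1},{"slide":[0,0,0],"angular":[0,0,0],"claw":-1},{"slide":[0,0,0],"angular":[0,0,0],"claw":-1}]' >/dev/null;python3 st.py|head -1
python3 -m creep '[{"slide":[0,0,0],"angular":[0,0,0],"claw":-0.6},{"slide":[0,0,0],"angular":[0,0,0],"claw":0},{"slide":[0,0,0],"angular":[0,0,0],"claw":0.5},{"slide":[0,0,0],"angular":[0,0,0],"claw":0.5},{"slide":[0,0,-1],"angular":[0,0,0],"claw":0.5},{"slide":[0,0,-3],"angular":[0,0,0],"claw":0.5},{"slide":[0,0,-3.5],"angular":[0,0,0],"claw":0.5},{"slide":[0,0,-3.5],"angular":[0,0,0],"claw":0.5},{"slide":[0,0,-2],"angular":[0,0,0],"claw":0.5},{"slide":[0,0,0],"angular":[0,0,0],"claw":0.5}]' >/dev/null;python3 st.py|head -1
python3 - <<'E'
from h import *
a=viewer.snapshot('scene');b=viewer.snapshot('side');cv2.imwrite('pics/a7.png',a);cv2.imwrite('pics/b7.png',b)
# handle end shift vs. start picture
b0=cv2.imread('pics/side0.png')
f=lambda i:cv2.resize(i[190:290,230:360],(520,400),interpolation=cv2.INTER_CUBIC)
cv2.imwrite('pics/p7.png',np.hstack([f(b),cv2.resize(a[185:285,170:340],(280,400),interpolation=cv2.INTER_CUBIC)]))
d=cv2.absdiff(b0,b).max(2)[205:235,325:355]; print('handle-region diff',d.mean(),(d>40).sum())
E
```

```text
t 14.22 stand xyz mm [127.7 -92.3 145.3] F [4.5 3.3 3.9] gap 0.12 gf 48.8 
t 15.05 stand xyz mm [129.3 -93.8 281.9] F [ 0.2 -0.8  0.3] gap 0.75 gf 0.0 
handle-region diff 6.347777777777778 28
```

View pics/p7.png

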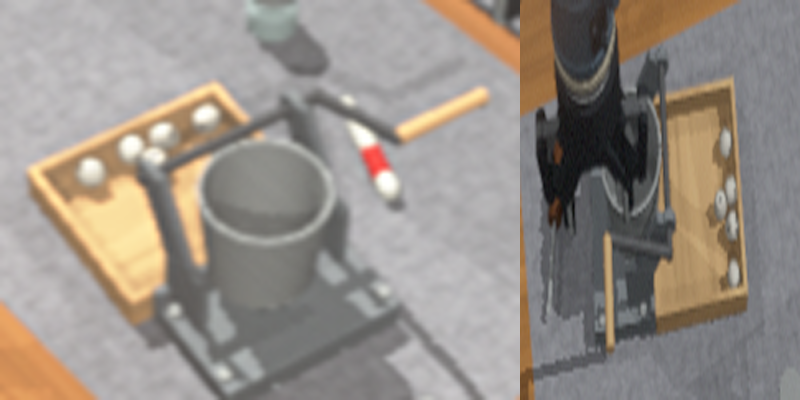

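All five beads lie along the tray's far wall in the right panel, from (726,143) to (735,271), and the pot is empty. Next I'll check handle tilt and flushness numerically.

```bash
python3 - <<'E'
from h import *
from st import sf
np.set_printoptions(precision=4,suppress=True)
def wood(im,x0,y0,x1,y1):
    hsv=cv2.cvtColor(im,cv2.COLOR_BGR2HSV); m=cv2.inRange(hsv,(8,70,90),(28,255,255)); z=np.zeros_like(m); z[y0:y1,x0:x1]=m[y0:y1,x0:x1]
    n,l,s,c=cv2.connectedComponentsWithStats(z); i=1+np.argmax(s[1:,4]); return c[i],s[i,4],l==i
A,B=cam('scene'),cam('side')
for n in('0','7'):
    a=cv2.imread('pics/scene0.png' if n=='0' else 'pics/a7.png');b=cv2.imread('pics/side0.png' if n=='0' else 'pics/b7.png')
    ca,na,_=wood(a,212,236,232,276);cb,nb,_=wood(b,322,208,356,228)
    P,e=tri(A,ca,B,cb); print('handle mid',sf(P)*1000,e,na,nb)
b=cv2.imread('pics/b7.png');c,n,m=wood(b,230,195,300,280)
pts=np.argwhere(m)[:,::-1]; 
for nm,v in(('farL',(-1,0)),('farR',(.3,-1)),('nearL',(0.2,1))):
    q=pts[np.argmax(pts@np.array(v))]; print(nm,q,sf(onz(B,q,.03 if nm!='nearL' else 0))*1000)
a=cv2.imread('pics/a7.png');c,n,m=wood(a,250,195,330,275);pts=np.argwhere(m)[:,::-1]
for nm,v,z in(('farL',(.7,-1),.03),('farR',(1,1),.03),('nearR',(-.7,1),0.0)):
    q=pts[np.argmax(pts@np.array(v))]; print('S',nm,q,sf(onz(A,q,z))*1000)
E
```

```text
handle mid [117.3535 -92.208  163.5549] 0.002372393796132481 140 98
handle mid [117.9032 -92.1783 164.3974] 0.001701606481315689 150 103
farL [237 232] [-92.8016 120.4689  30.    ]
farR [284 211] [ 74.9187 118.6333  30.    ]
nearL [264 270] [-86.8586 -24.9006   0.    ]
S farL [299 205] [-87.2743 121.9084  30.    ]
S farR [306 262] [ 90.7219 116.1469  30.    ]
S nearR [253 267] [ 75.0923 -25.3589   0.    ]
```

The handle is back within 1 mm of its start, and the near tray corners are within 1 mm of the face at y = -25 mm. I'm handing in.

```bash
python3 -c "
from station import ticket
print(ticket.sign_off())"
```

```text
the job is handed in; nothing more can be done
None
```

I handed the job in at about 15 s: the tray is flush with the stand (near corners within about 1 mm), all five beads are in it, and the pot is back upright. No bystander looked moved in the pictures, though I didn't measure them, and the hand-in returned no verdict.

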